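# Unlock the parts caddy and hold it level above its dock

### The arm

A 7-joint arm with a two-finger parallel gripper is mounted at the origin on a cart in front of the work surface, level with it; the furniture and walls round the work are solid. World frame = base frame: x ahead of the robot, y to its left, z up, the work surface at z = 0. Lengths are in m, angles in rad, forces in N, time in s.
With the tool pointing down it reaches from about 0.4 to 0.875 m from the base axis. Payload 19.3 kg.
Tool frame: the origin (TCP) lies midway between the tips of the shut fingers; the grasp point (between the pads) lies 19 mm behind it; z points along the fingers, y is the line along which they close (so a half turn about z gives the same grasp; the last joint's range is limited). The gripper opens to 85 mm and grips with 20 to 120 N. Pads are 22 mm wide; open, the fingers measure 114 mm over their backs; the gripper's body (76 mm by 85 mm) begins 54 mm behind the grasp point. The pads swing forward as they close: fully open they stand 13 mm farther back than shut.
Start: joints at [1.226, 0.521, -0.036, 1.599, 0.021, 1.021, -0.113], TCP at [0.17, -0.602, 0.231] pointing down, gripper open.
Joint ranges: [-2.91, 2.91], [-0.3, 2.13], [-1.5, 1.42], [0.17, 2.43], [-1.26, 4.41], [0.16, 1.93], [-2.52, 2.52]. Speed limits (rad/s): [1.89, 1.89, 2.39, 2.39, 3.01, 3.01, 3.01].

### API

Orientations are given as [roll, pitch, yaw] about the fixed x, y, z axes, in that order (R = Rz(yaw) Ry(pitch) Rx(roll)).
In Python, from workcell import telemetry, grab_frame, calibration, bot, outline_of, landmark_of gives the robot as it stands. The module is installed in compiled form; this text tells all that it offers.
- The arm moves only by the shell command python3 -m inch 'ROWS' [FORCE]. ROWS is JSON, a list of rows, each a list of 7 numbers: the shift along the tool's x, y, z in m, then the turn, a rotation vector about the tool's x, y, z in rad, then the closure, from 0 (fully open) to 1 (shut). A call has 1 to 5 rows; each row shifts and turns the commanded pose from where the row before left it, along the tool's axes as they then stand; what a row does not reach is not made up. A row lasts 1/10 s, in which the tool goes at most 50 mm and 8.59 degrees, less where a joint would pass 70% of its speed; a pose out of reach is approached as far as the arm can. A call is refused whole if a number of a shift passes 0.05 or a number of a turn 0.15, either way. A call with a gripper value outside its range is refused whole. The fingers move at their own pace and stop on an object; FORCE is the grip in N (left out, the last holds). Time passes only in rows, so rows that do not move let the fingers close. It gives the time, the measured TCP pose, the force, the opening and the grip force at its end, in the units of the state.
- telemetry.observe(): the state, without advancing time (a new reading comes with each control period).
- grab_frame(name): name is "scene" or "side" or "wrist"; returns the picture (480x640x3 uint8, red, green, blue); there is no depth.
- calibration(name): a dict with "fovy" (degrees; the focal length in pixels is half the picture's height over the tangent of half this angle, whatever the lens; pixels are square), "cx", "cy" (the principal point, pixels), "pose" (4x4, takes a point from camera to world coordinates). Camera axes: x right, y down, z forward; pixel columns grow to the right and rows downward; lengths in m; the calibration is good to about 2 mm. A picture is of the moment at which its call begins: read the wrist's pose just before it. calibration takes no time and is no camera call; for the wrist camera it gives the pose at the moment of the call.
- bot.job_done(): hands the job in; it is judged then, once.
Trained networks look in the newest picture that a camera, given by its name, has taken for a name from the list of things; names that differ only in an ending like _2 or _b are one class to them, and where a whole thing is asked for, a point or a joint stands for the part that bears it (a point fixed in the world has none). Each returns a list of dicts, best first, with "score" (0 to 1); they miss things now and then, are a little off and sometimes report something else, mostly with a low value. They report only what shows in the picture. A call takes as long as a camera call. They do not tell look-alikes from the thing itself.
- outline_of(label, camera): "region" (480x640 bool, what is visible of it) and "rect" ([left, top, right, bottom] in pixels, round what is visible of it).
- landmark_of(label, camera): "xy" ([column, row] in pixels: a listed point, or the origin of a listed thing).
The state is a dict: "clock": time; "qpos": joint angles; "qd": joint speeds; "joint_efforts": joint torques, N m; "position": TCP position; "tool_rot": TCP orientation; "force": force on the tool from outside, world axes, zero at the start; "moment": the same for the moment, N m; "grip_width": finger opening in m; "finger_force": force on a finger pad.
Only numpy, scipy, OpenCV 4.12 (cv2) and the standard library are available. Lean on these libraries where they do the work, as an engineer would, in place of code of your own. Each camera call takes 0.05 s, during which the arm holds its last target. There are 200 camera calls.

### The job

Swing the locking lever on the caddy's dock fully open so that it no longer covers the caddy's rim, then take the parts caddy by its bar handle, lift it straight out about 10 cm above the dock, level all the while, and keep it level and still there, with the solder spool and the jar still in it. Finish while holding it in the air: do not put it down. Leave the pliers, the fan and the roll of tape beside the dock where they are.

Things in the scene. Friction and masses are not known exactly. Their poses are not given: they have to be found in the camera images.
- dock: Dark steel plate fixed to the bench, 8 mm thick, from x = -102 to 74 and y = -136 to 136 mm, with four corner stops (19 mm high) round the caddy and a pivot pillar at its front edge. Origin: on the bench under the centre of the seated caddy. x axis: from the lever's side to the far side (away from the robot); y: to the left along the caddy's length; z up.
- lock_lever (a joint): Lever angle about a vertical axis, rad. 0: its tongue reaches 12 mm over the caddy's front rim, 3 mm above it, post to the front (dock -x). Grows counter-clockwise seen from above, the post swinging to the dock's -y side (robot's right); stop at 1.6 = fully open. Tongue is clear from about 1.2. Starts at 0 to 0.2; stays where left (2 N at the post turn it). Bar 104 x 16 x 8 mm, underside at 43 mm.
- lever_pivot (a point): Point on the lever's vertical turning axis, 47 mm above the bench, 82 mm in front of the dock's origin (dock -x).
- lever_post (a point): Middle of the lever's black upright round post, 16 mm in diameter, 40 mm tall (from 51 to 91 mm above the bench), 62 mm from the turning axis. Moves with the lever; push it sideways or take it from above.
- caddy: Parts caddy: grey open tray 120 x 240 x 32 mm (x, y, z), walls and floor 4 mm, one cross wall in the middle of its length, aluminium bar handle over its length. Origin: centre of its underside, 8 mm above the bench when seated on the dock; axes then as the dock's. About 0.30 kg empty.
- caddy_handle (a point): Middle of the caddy's bar handle: a straight square-edged bar along the caddy's y axis, 240 mm long, 16 mm thick (x), 18 mm tall (z), its middle line 113 mm above the caddy's underside; held by an upright strip at each end. It can be gripped anywhere along its length.
- spool: Spool of solder wire with blue flanges, 54 mm in diameter, 40 mm high, about 0.25 kg, standing in one half of the caddy (left or right varies). Origin: centre of its underside.
- jar: Small amber jar with black cap, 37 mm in diameter, 48 mm high, about 0.05 kg, standing in the other half of the caddy. Origin: centre of its underside.
- long_nose: Bystander: blue-handled pliers, 34 x 145 x 12 mm, lying behind the dock. Origin: centre of the underside.
- fan: Bystander: black square cooling fan, 60 x 60 x 22 mm, lying behind the dock. Origin: centre of the underside.
- tape: Bystander: roll of black tape, 48 mm in diameter, 18 mm high, lying at the front left of the dock. Origin: centre of the underside.
Not all that is in view belongs to the job. Leave any pink look-alike of the jar alone.

How it is judged:
By the outcome, as a careful person would: the job done as asked, in the order asked, and still so for the second after the job is handed in, while the arm keeps its last pose, push and grip.
It also fails if it takes over 62 s, if anything falls off the work surface, if the arm or the gripper's body presses on something with over 40 N, if the wrist force passes 120 N, or if a joint passes its speed limit or range.

## Working session

There is one attempt and no reset: what is moved stays moved. The work goes in short steps, Python scripts to look and compute and a shell command to move; the robot and the scene stay as the last step left them, time stands still between calls to the robot, and variables do not carry over. Pictures are saved under pics/ and viewed, at most 10 in all, crops included, and the job is handed in when it is done.

```bash
mkdir -p pics
cat > h.py <<'E'
import numpy as np,cv2
from workcell import telemetry, grab_frame, calibration, bot, outline_of, landmark_of
def proj_ray(c,uv):
    k=calibration(c);f=240/np.tan(np.radians(k['fovy'])/2);P=np.array(k['pose'])
    d=P[:3,:3]@np.array([(uv[0]-k['cx'])/f,(uv[1]-k['cy'])/f,1.]);return P[:3,3],d
def at_z(c,uv,z):
    o,d=proj_ray(c,uv);return o+d*(z-o[2])/d[2]
def pix(c,p):
    k=calibration(c);f=240/np.tan(np.radians(k['fovy'])/2);P=np.array(k['pose'])
    q=P[:3,:3].T@(np.array(p)-P[:3,3]);return np.array([k['cx']+f*q[0]/q[2],k['cy']+f*q[1]/q[2]])
E
python3 - <<'E'
from h import *
np.set_printoptions(precision=4,suppress=True)
s=telemetry.observe();print(s['position'],s['tool_rot'],s['grip_width'],s['clock'])
im={}
for c in('scene','side'):
    im[c]=grab_frame(c);cv2.imwrite(f'pics/{c}0.png',im[c][:,:,::-1]);k=calibration(c);print(c,k['fovy'],np.array(k['pose'])[:3])
    for n,z in(('lever_pivot',.047),('lever_post',.071),('caddy_handle',.121),('caddy',.008),('dock',0),('jar',.012),('spool',.012),('tape',0)):
        for d in landmark_of(n,c)[:2]:print(n,round(d['score'],2),np.round(d['xy'],1),at_z(c,d['xy'],z))
E
```

```text
[ 0.1695 -0.6012  0.2307] [-3.1404  0.0001  0.2748] 0.08566269146664807 0.0
scene 42.03887257576617 [[-0.5773 -0.5568  0.5972 -0.1579]
 [-0.8165  0.3938 -0.4222  0.8736]
 [-0.0001 -0.7314 -0.682   0.8333]]
lever_pivot 0.81 [372.5 249.4] [0.4635 0.3208 0.047 ]
lever_post 0.59 [403.2 243. ] [0.4258 0.2824 0.071 ]
caddy_handle 0.69 [328.2 206.4] [0.5378 0.3677 0.121 ]
caddy 0.73 [327.7 255.3] [0.5308 0.373  0.008 ]
jar 0.58 [307.9 280.9] [0.494  0.4435 0.012 ]
jar 0.58 [294.3 387.2] [0.3193 0.5883 0.012 ]
spool 0.7 [327.5 254. ] [0.5305 0.3737 0.012 ]
spool 0.62 [332.7 230.5] [0.5788 0.3265 0.012 ]
tape 0.85 [384.  332.3] [0.3298 0.3996 0.    ]
side 46.259871004984255 [[ 0.9999 -0.0122  0.0049  0.489 ]
 [-0.0118 -0.6706  0.7418 -0.3514]
 [-0.0058 -0.7418 -0.6706  0.7732]]
lever_pivot 0.76 [309.8 291.4] [0.4712 0.3174 0.047 ]
lever_post 0.84 [284.9 304.2] [0.4307 0.2673 0.071 ]
caddy_handle 0.58 [345.5 241.1] [0.5341 0.3656 0.121 ]
caddy 0.86 [341.9 286.3] [0.5299 0.3651 0.008 ]
jar 0.95 [246.  218.9] [0.3349 0.5589 0.012 ]
jar 0.8 [298.3 219.8] [0.4452 0.5539 0.012 ]
spool 0.6 [377.1 304.5] [0.591  0.3158 0.012 ]
tape 0.6 [236.4 275.2] [0.3289 0.4052 0.    ]
```

View pics/scene0.png

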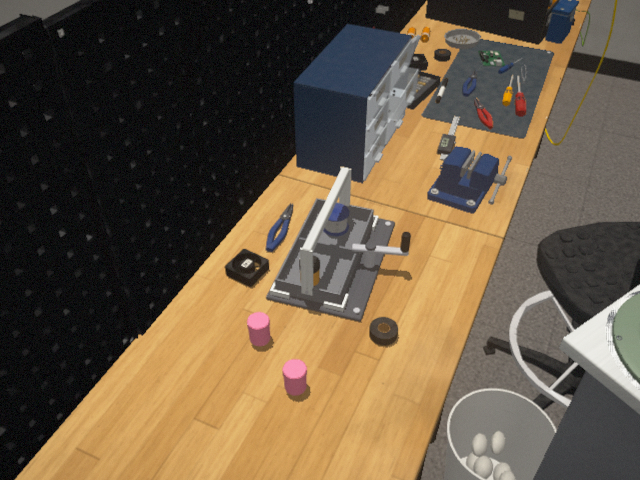

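View pics/side0.png

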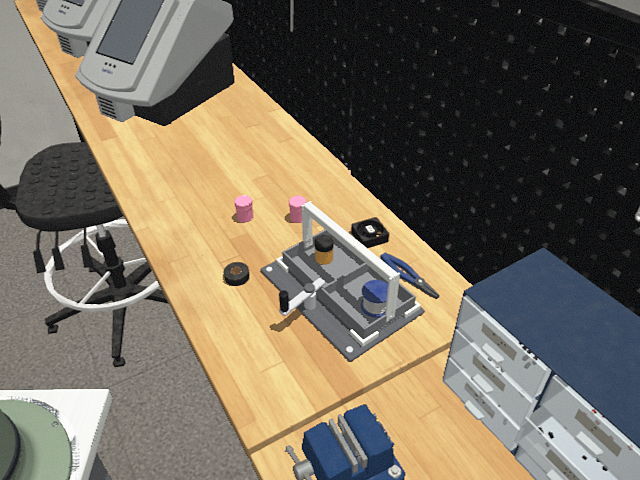

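The scene view shows the dock with caddy at about (330,240): handle from (345,172) to (307,290), lever post at (405,242), spool in the far-right half and jar in the left half. The amber jar is the one inside the caddy (side px 323,248); the two pink look-alikes, at side (244,208) and (297,208), are outside it. Next I'll fit the dock pose and check the obstacles on the way: vise and drawer cabinet.

```bash
cat > fit.py <<'E'
from h import *
from scipy.optimize import least_squares
np.set_printoptions(precision=4,suppress=True)
def model(p):
    x,y,w,a=p;c,s=np.cos(w),np.sin(w)
    T=lambda u,v,z:np.array([x+c*u-s*v,y+s*u+c*v,z])
    return T,{'lever_pivot':T(-.082,0,.047),'lever_post':T(-.082-.062*np.cos(a),-.062*np.sin(a),.071),'caddy_handle':T(0,0,.121),'caddy':T(0,0,.008),
     'h+':T(0,.12,.130),'h-':T(0,-.12,.130)}
def fit(obs,p0):
    f=lambda p:np.concatenate([pix(c,model(p)[1][n])-uv for c,n,uv in obs])
    return least_squares(f,p0,loss='soft_l1',f_scale=2)
E
python3 - <<'E'
from fit import *
obs=[('scene','h-',(345.5,171.5)),('scene','h+',(307,250)),('side','h+',(310,206)),('side','h-',(393,274))][0:1]+[('side','h+',(310,206)),('side','h-',(393,274))]
ims={}
for c in('scene','side'):
    ims[c]=grab_frame(c)
    for n in('lever_pivot','lever_post','caddy_handle','caddy'):
        d=landmark_of(n,c)
        if d: obs.append((c,n,d[0]['xy']))
r=fit(obs,[.533,.37,.66,.15]);print(r.x,np.round(r.fun,1));T,m=model(r.x)
for n in m:print(n,m[n])
tiles=[]
for c in ims:
    a=cv2.resize(ims[c][:,:,::-1],None,fx=3,fy=3,interpolation=cv2.INTER_CUBIC)
    def L(*pts):cv2.polylines(a,[np.int32([pix(c,q)*3+1 for q in pts])],True,(0,255,0),1)
    for z in(.112,.130):L(*[T(u,v,z) for u,v in((-.008,-.12),(.008,-.12),(.008,.12),(-.008,.12))])
    L(*[T(u,v,.008) for u,v in((-.102,-.136),(.074,-.136),(.074,.136),(-.102,.136))])
    L(*[T(u,v,.04) for u,v in((-.06,-.12),(.06,-.12),(.06,.12),(-.06,.12))])
    for n in('lever_pivot','lever_post'):cv2.circle(a,tuple(np.int32(pix(c,m[n])*3+1)),3,(0,0,255),-1)
    u,v=pix(c,m['caddy'])*3;u=int(u)-200;v=int(v)-300
    tiles.append(a[v:v+520,u:u+400])
cv2.imwrite('pics/ov.png',np.hstack(tiles))
for c,uv,z in(('scene',(367,178),0),('scene',(302,163),0),('side',(445,380),0),('scene',(464,208),0),('scene',(430,202),0),('scene',(493,155),.1),('scene',(460,150),.1),('side',(355,408),.12),('side',(400,470),0),('side',(305,440),.12),('side',(470,290),.3),('side',(546,250),.3),('scene',(297,90),.25)):
    print(c,uv,at_z(c,uv,z))
E
```

```text
[0.5338 0.3712 0.6466 0.2626] [  1.2  -5.4  -6.   -4.9   0.1   0.4  -1.8   0.2  24.4 -94.6   0.9  -0.1
  -0.9  -1.5   1.2  -3.5  -1.8  -0.3  -0.4   0.3   1.4  -2.4]
lever_pivot [0.4683 0.3218 0.047 ]
lever_post [0.4303 0.2729 0.071 ]
caddy_handle [0.5338 0.3712 0.121 ]
caddy [0.5338 0.3712 0.008 ]
h+ [0.4615 0.467  0.13  ]
h- [0.6061 0.2755 0.13  ]
scene (367, 178) [0.6862 0.1549 0.    ]
scene (302, 163) [0.8155 0.2404 0.    ]
side (445, 380) [0.688  0.1643 0.    ]
scene (464, 208) [0.4885 0.054  0.    ]
scene (430, 202) [ 0.544   0.0984 -0.    ]
scene (493, 155) [ 0.4978 -0.0153  0.1   ]
scene (460, 150) [0.5493 0.0268 0.1   ]
side (355, 408) [0.5327 0.0437 0.12  ]
side (400, 470) [0.5988 0.0174 0.    ]
side (305, 440) [0.4681 0.0001 0.12  ]
side (470, 290) [0.6601 0.0834 0.3   ]
side (546, 250) [0.7669 0.1481 0.3   ]
scene (297, 90) [0.7202 0.3092 0.25  ]
```

View pics/ov.png

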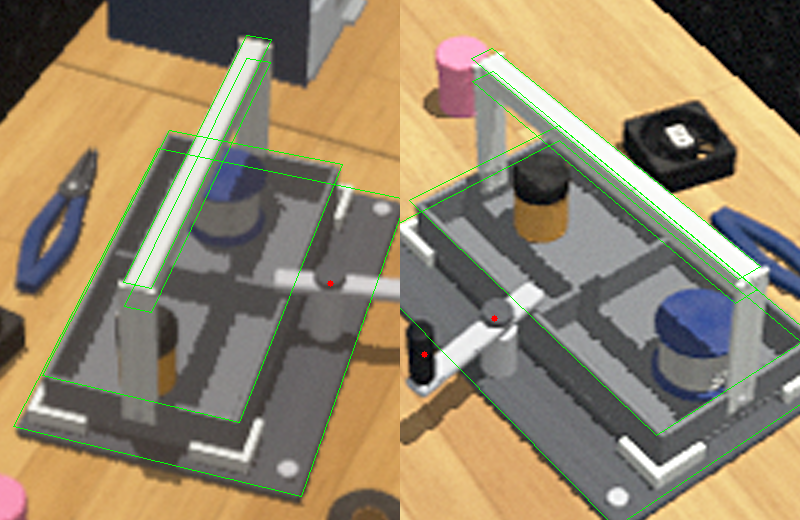

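The overlay fits both views to a few mm: amber jar in the left half at crop (540,195), spool in the right half at (700,340), pink ones outside. I'll swing round on a smaller radius above the vise, away from the cabinet.

```bash
python3 -m inch '[[0.035,-0.025,-0.014,0,0,-0.062,0],[0.035,-0.025,-0.014,0,0,-0.062,0],[0.035,-0.025,-0.014,0,0,-0.062,0],[0.035,-0.025,-0.014,0,0,-0.062,0],[0.035,-0.025,-0.014,0,0,-0.062,0]]'
python3 -m inch '[[0.045,0,0,0,0,-0.09,0],[0.045,0,0,0,0,-0.09,0],[0.045,0,0,0,0,-0.09,0],[0.045,0,0,0,0,-0.09,0],[0.045,0,0,0,0,-0.09,0]]'
```

```text
clock: 1.9
position: [0.2827, -0.4175, 0.3019]
tool_rot: [3.141, 0.0, 0.588]
force: [1.0, 0.2, 0.2]
grip_width: 0.0855
finger_force: 0.0
clock: 2.4
position: [0.4441, -0.2632, 0.3014]
tool_rot: [3.141, -0.0, 1.038]
force: [1.2, -0.1, 0.3]
grip_width: 0.0855
finger_force: 0.0
```

```bash
python3 -m inch '[[0.045,0,0,0,0,-0.09,0],[0.045,0,0,0,0,-0.09,0],[0.045,0,0,0,0,-0.09,0],[0.045,0,0,0,0,-0.09,0],[0.045,0,0,0,0,-0.09,0]]'
python3 -m inch '[[0.045,-0.003,0,0,0,-0.09,0],[0.045,-0.003,0,0,0,-0.09,0],[0.045,-0.003,0,0,0,-0.09,0],[0.045,-0.003,0,0,0,-0.09,0.4],[0,0,0,0,0,0,0.4]]'
cat > look.py <<'E'
from fit import *
import sys
def tl(v):
    s=telemetry.observe();from scipy.spatial.transform import Rotation as R
    return R.from_euler('xyz',s['tool_rot']).as_matrix().T@(np.array(v)-s['position'])
if __name__=='__main__':
    obs=[]
    im=grab_frame('wrist');cv2.imwrite('pics/'+sys.argv[1]+'.png',im[:,:,::-1])
    for n,z in(('lever_pivot',.047),('lever_post',.071),('caddy_handle',.121)):
        for d in landmark_of(n,'wrist')[:1]:
            print(n,round(d['score'],2),np.round(d['xy']),at_z('wrist',d['xy'],z))
    print(telemetry.observe()['position'],telemetry.observe()['tool_rot'])
E
python3 look.py w1
```

```text
clock: 2.9
position: [0.5212, -0.0537, 0.3014]
tool_rot: [3.141, -0.0, 1.488]
force: [0.0, -1.0, 0.5]
grip_width: 0.0854
finger_force: 0.0
clock: 3.4
position: [0.4983, 0.1287, 0.3018]
tool_rot: [3.141, -0.002, 1.856]
force: [-0.9, -1.2, 1.0]
grip_width: 0.0592
finger_force: 0.0
lever_post 0.82 [291.  28.] [0.4337 0.2688 0.071 ]
[0.5003 0.1219 0.3012] [-3.1415  0.0004  1.8429]
```

View pics/w1.png

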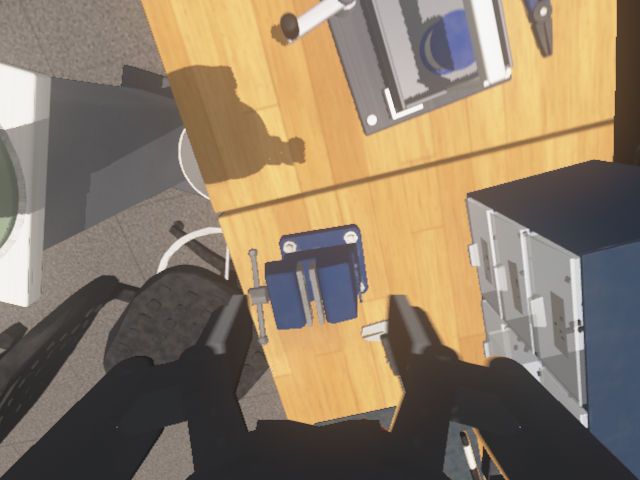

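The wrist picture shows the post at (290,27) and the dock to the upper right; the vise at (315,290) is below. Moving closer, aligning the tool with the caddy.

```bash
python3 -m inch '[[0.045,-0.013,0,0,0,0,0.4],[0.045,-0.013,0,0,0,-0.125,0.4],[0,0,0,0,0,-0.125,0.4],[0,0,0,0,0,-0.125,0.4],[0,0,0,0,0,0,0.4]]'
python3 look.py w2
```

```text
clock: 4.1
position: [0.4511, 0.2015, 0.3012]
tool_rot: [-3.141, 0.0, 2.22]
force: [0.2, -0.2, 0.3]
grip_width: 0.0515
finger_force: 0.0
lever_pivot 0.88 [403. 108.] [0.4703 0.3262 0.047 ]
lever_post 0.91 [343. 127.] [0.4294 0.2739 0.071 ]
caddy_handle 0.76 [519. 112.] [0.5391 0.374  0.121 ]
[0.4509 0.2019 0.3013] [-3.1415  0.      2.2152]
```

View pics/w2.png

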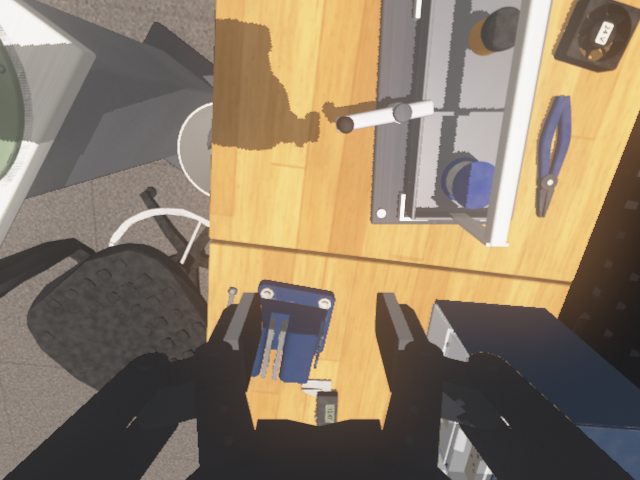

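Post and pivot are clear at (343,127) and (403,108). Moving above the post, then down in steps.

```bash
python3 -m inch '[[0.035,0.013,0,0,0,0,0.4],[0.035,0.013,0,0,0,0,0.4],[0,0,0.045,0,0,0,0.45],[0,0,0.045,0,0,0,0.45],[0,0,0,0,0,0,0.45]]'
python3 look.py w3
python3 - <<'E'
from fit import *
obs=[]
for c in('scene','side'):
    grab_frame(c)
    for d in landmark_of('lever_post',c)[:1]:print(c,d['score'],at_z(c,d['xy'],.071))
E
```

```text
clock: 4.8
position: [0.4273, 0.2723, 0.2073]
tool_rot: [-3.134, -0.001, 2.218]
force: [-0.2, -0.4, 0.7]
grip_width: 0.0468
finger_force: 0.0
lever_pivot 0.67 [393. 196.] [0.4737 0.3264 0.047 ]
lever_post 0.73 [324. 219.] [0.4344 0.278  0.071 ]
caddy_handle 0.75 [537. 225.] [0.5465 0.3752 0.121 ]
[0.43   0.2745 0.2134] [3.1391 0.0002 2.2184]
scene 0.85 [0.4341 0.2758 0.071 ]
```

```bash
python3 -m inch '[[0,0.004,0.04,0,0,0,0.45],[0,0,0.04,0,0,0,0.45],[0,0,0.04,0,0,0,0.45],[0,0,0.03,0,0,0,0.45],[0,0,0,0,0,0,0.45]]'
python3 -m inch '[[0,0,0,0,0,0,1],[0,0,0,0,0,0,1],[0,0,0,0,0,0,1],[0,0,0,0,0,0,1],[0,0,0,0,0,0,1]]' 30
```

```text
clock: 5.7
position: [0.431, 0.2755, 0.059]
tool_rot: [-3.137, -0.0, 2.22]
force: [-0.4, -0.8, 2.8]
grip_width: 0.0468
finger_force: 0.0
clock: 6.2
position: [0.4304, 0.2733, 0.0626]
tool_rot: [-3.136, 0.003, 2.219]
force: [-20.7, -18.2, 18.6]
grip_width: 0.0148
finger_force: 31.2
```

```bash
python3 -m inch '[[0,-0.003,-0.002,0,0,0,1],[-0.014,0.006,0,0,0,0,1],[-0.013,0.009,0,0,0,0,1],[-0.010,0.012,0,0,0,0,1],[0,0,0,0,0,0,1]]' 25
```

```text
clock: 6.7
position: [0.4756, 0.2544, 0.064]
tool_rot: [-3.135, 0.008, 2.214]
force: [2.8, -34.0, 3.9]
grip_width: 0.015
finger_force: 29.5
```

```bash
python3 -m inch '[[-0.003,-0.002,0,0,0,0,1],[-0.007,0.012,0,0,0,0,1],[-0.003,0.015,0,0,0,0,1],[0,0,0,0,0,0,1]]' 20
```

```text
clock: 7.1
position: [0.504, 0.2629, 0.0643]
tool_rot: [-3.14, 0.004, 2.216]
force: [9.6, -15.0, -10.5]
grip_width: 0.0151
finger_force: 27.6
```

```bash
python3 -m inch '[[-0.001,0.006,0,0,0,0,1],[0.001,0.006,0,0,0,0,1],[0,0,0,0,0,0,1],[0,0,0,0,0,0,1]]'
python3 - <<'E'
from fit import *
for c in('scene','side'):
    im=grab_frame(c);a=cv2.resize(im[:,:,::-1],None,fx=2,fy=2)
    u,v=(pix(c,[.5,.3,.06])*2).astype(int);cv2.imwrite(f'pics/l_{c}.png',a[v-250:v+250,u-200:u+200])
a=[cv2.imread(f'pics/l_{c}.png') for c in('scene','side')];cv2.imwrite('pics/l.png',np.hstack(a))
E
```

```text
clock: 7.5
position: [0.5116, 0.2696, 0.0643]
tool_rot: [-3.138, 0.004, 2.217]
force: [-0.6, -17.0, -5.5]
grip_width: 0.0149
finger_force: 28.1
```

View pics/l.png

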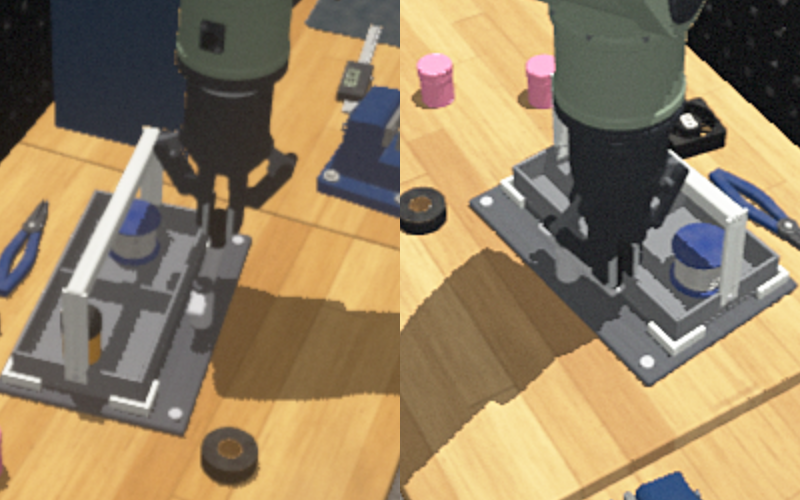

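The lever now lies along the dock's front edge, tongue off the rim. A small extra push to confirm the stop, then release.

```bash
python3 -m inch '[[0,0.005,0,0,0,0,1],[0,0.004,0,0,0,0,1],[0,0,0,0,0,0,1]]'
```

```text
clock: 7.9
position: [0.5127, 0.27, 0.0635]
tool_rot: [-3.122, 0.007, 2.217]
force: [-47.3, -48.9, 39.7]
grip_width: 0.0149
finger_force: 38.2
```

At the stop (force rises to 68 N, no motion). Release and rise.

```bash
python3 -m inch '[[0,-0.007,0,0,0,0,1],[0,0,0,0,0,0,0.5],[0,0,0,0,0,0,0.45],[0,0,0,0,0,0,0.45],[0,0,-0.03,0,0,0,0.45]]'
python3 -m inch '[[0,0,-0.045,0,0,0,0.3],[0,0,-0.045,0,0,0,0.2],[-0.02,0.01,-0.045,0,0,0,0.1],[-0.03,0,-0.03,0,0,0,0],[0,0,0,0,0,0,0]]'
python3 look.py w4
python3 - <<'E'
from fit import *
for c in('scene','side'):
    grab_frame(c)
    for n,z in(('lever_post',.071),('lever_pivot',.047)):
      for d in landmark_of(n,c)[:1]:print(c,n,d['score'],at_z(c,d['xy'],z))
E
```

```text
clock: 8.4
position: [0.5116, 0.2742, 0.0918]
tool_rot: [-3.138, -0.001, 2.22]
force: [-0.1, -0.3, 1.0]
grip_width: 0.0469
finger_force: 0.0
clock: 8.9
position: [0.5545, 0.2388, 0.2626]
tool_rot: [3.135, 0.003, 2.215]
force: [-0.2, -0.2, -1.0]
grip_width: 0.0852
finger_force: 0.0
lever_pivot 0.74 [300.  72.] [0.4669 0.3265 0.047 ]
lever_post 0.9 [299. 145.] [0.5033 0.2767 0.071 ]
caddy_handle 0.68 [410.  66.] [0.5327 0.3739 0.121 ]
[0.55   0.2415 0.2576] [-3.1409 -0.0007  2.2208]
scene lever_post 0.71 [0.5079 0.2792 0.071 ]
side lever_post 0.79 [0.5078 0.2601 0.071 ]
side lever_pivot 0.97 [0.4644 0.3156 0.047 ]
```

View pics/w4.png

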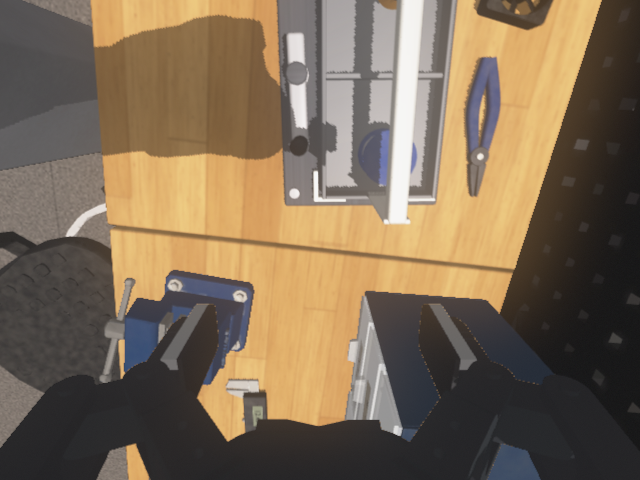

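The lever is fully open, parallel to the dock edge at column ~297; the handle top runs from (411,0) to (397,219). Computing the handle line.

Run:
```python
from look import *
im=cv2.imread('pics/w4.png').astype(int).min(2)
P=[]
for r in range(5,215,10):
    c=np.where(im[r,375:440]>215)[0]+375
    if 8<len(c)<40: P.append(at_z('wrist',(( c.min()+c.max())/2,r),.130)[:2])
P=np.array(P);m=np.median(P,0);l=cv2.fitLine(P.astype(np.float32),cv2.DIST_HUBER,0,.01,.01).ravel()
a=np.arctan2(l[1],l[0])%np.pi;print(len(P),P[[0,-1]],'yaw',a)
d=np.array([np.cos(a),np.sin(a)])
p0=l[2:];res=(P-p0)@[-d[1],d[0]];print('res',res)
c=p0+d*((np.array([.5355,.3715])-p0)@d);g=c-.02*d;print('centre',c,'grip',g,'tool',tl([*g,.11]))
```

```text
21 [[0.5089 0.3999]
 [0.5915 0.2921]] yaw 2.225754
res [ 0.0001 -0.     -0.0002  0.0001  0.0003 -0.0002  0.      0.0002  0.0001
 -0.0001 -0.0002  0.     -0.0001 -0.0002 -0.      0.0002  0.0001 -0.0001
 -0.0002  0.      0.0003]
centre [0.5326 0.3693] grip [0.5448 0.3534] tool [0.0927 0.0634 0.1477]
```

```bash
python3 -m inch '[[0.031,0.021,0,0,0,-0.005,0],[0.031,0.021,0,0,0,0,0],[0.031,0.021,0.02,0,0,0,0],[0,0,0.02,0,0,0,0],[0,0,0,0,0,0,0]]'
python3 - <<'E'
from look import *
print(telemetry.observe()['position'],telemetry.observe()['tool_rot'])
im=grab_frame('wrist');cv2.imwrite('pics/w5.png',im[:,:,::-1]);g=im.astype(int).min(2)
for d in landmark_of('caddy_handle','wrist')[:1]:print(d['xy'],at_z('wrist',d['xy'],.121))
P=[]
for r in range(5,300,15):
    c=np.where(g[r,260:400]>215)[0]+260
    if len(c): print(r,c.min(),c.max(),at_z('wrist',((c.min()+c.max())/2,r),.13)[:2],tl(at_z('wrist',((c.min()+c.max())/2,r),.13))[:2])
E
```

```text
clock: 9.9
position: [0.5429, 0.3533, 0.2154]
tool_rot: [-3.137, -0.0, 2.227]
force: [0.5, -1.1, -0.1]
grip_width: 0.0853
finger_force: 0.0
[0.5429 0.3533 0.2154] [-3.1375 -0.0005  2.2269]
[328.2, 214.2] [0.5407 0.3706 0.121 ]
20 319 342 [0.4693 0.4639] [0.1342 0.0081]
35 319 341 [0.4738 0.4577] [0.1266 0.0078]
50 319 341 [0.4786 0.4516] [0.1188 0.0079]
65 319 341 [0.4835 0.4453] [0.1108 0.008 ]
80 319 340 [0.4883 0.4387] [0.1027 0.0078]
95 319 340 [0.4934 0.4321] [0.0943 0.0079]
110 319 339 [0.4985 0.4252] [0.0857 0.0077]
125 319 339 [0.5039 0.4182] [0.0769 0.0077]
140 319 339 [0.5095 0.4111] [0.0678 0.0078]
155 322 338 [0.5157 0.4041] [0.0585 0.0085]
170 325 338 [0.5224 0.3972] [0.0489 0.0096]
215 322 324 [0.5365 0.3699] [0.0187 0.0042]
230 318 336 [0.5452 0.3631] [0.008 0.007]
245 318 336 [0.5519 0.3544] [-0.003   0.0071]
260 318 336 [0.5589 0.3455] [-0.0143  0.0072]
275 260 387 [0.5641 0.3347] [-0.026   0.0047]
290 260 386 [0.5711 0.325 ] [-0.038   0.0044]
```

```bash
python3 -m inch '[[-0.008,0.006,0.03,0,0,0,0],[0,0,0.04,0,0,0,0],[0,0,0.04,0,0,0,0],[0,0,0,0,0,0,0],[0,0,0,0,0,0,0]]'
python3 - <<'E'
from h import *
im=[grab_frame(c) for c in('scene','side')]
t=[]
for c,a in zip(('scene','side'),im):
    u,v=(pix(c,[.535,.37,.1])*2).astype(int);a=cv2.resize(a[:,:,::-1],None,fx=2,fy=2);t.append(a[v-220:v+220,u-200:u+200])
cv2.imwrite('pics/g.png',np.hstack(t));s=telemetry.observe();print(s['position'],s['tool_rot'],s['force'])
E
```

```text
clock: 10.5
position: [0.5547, 0.3503, 0.1098]
tool_rot: [3.141, -0.0, 2.224]
force: [0.6, 1.0, 1.4]
grip_width: 0.0854
finger_force: 0.0
[0.55515638 0.35095013 0.11099485] [3.13822563e+00 1.84895916e-04 2.22408067e+00] [ 0.03163525  0.68462    -0.42484278]
```

View pics/g.png

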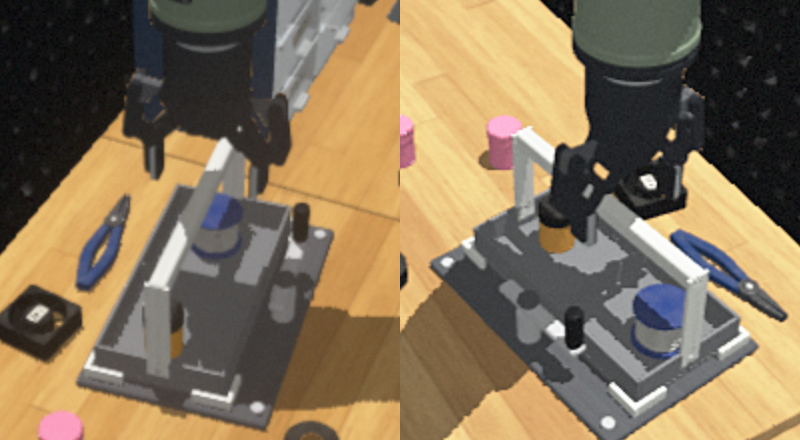

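Fingers straddle the handle, with jar (side crop 555,235) and spool (660,320) upright. Closing gently first to centre.

```bash
python3 -m inch '[[0,0,0.006,0,0,0,0.7],[0,0,0,0,0,0,1],[0,0,0,0,0,0,1],[0,0,0,0,0,0,1],[0,0,0,0,0,0,1]]' 20
```

```text
clock: 11.1
position: [0.5538, 0.3503, 0.1022]
tool_rot: [-3.141, 0.0, 2.225]
force: [0.4, 0.9, -6.5]
grip_width: 0.0156
finger_force: 23.4
```

```bash
python3 -m inch '[[0,0,0,0,0,0,1],[0,0,0,0,0,0,1],[0,0,0,0,0,0,1]]' 90
python3 -m inch '[[0,0,-0.002,0,0,0,1],[0,0,-0.004,0,0,0,1],[0,0,-0.004,0,0,0,1],[0,0,-0.002,0,0,0,1],[0,0,0,0,0,0,1]]'
python3 - <<'E'
from h import *
s=telemetry.observe();print(s['force'],s['moment'],s['tool_rot'])
E
```

```text
clock: 11.4
position: [0.5538, 0.3503, 0.1022]
tool_rot: [-3.141, 0.0, 2.225]
force: [-3.8, -3.2, 3.7]
grip_width: 0.0142
finger_force: 91.3
clock: 11.9
position: [0.5541, 0.3504, 0.1144]
tool_rot: [3.141, 0.0, 2.225]
force: [-1.1, 0.3, -6.6]
grip_width: 0.0148
finger_force: 89.8
[-1.08179792  0.30121617 -6.57886703] [0.02351965 0.03264349 0.03625317] [3.14104604e+00 3.11433252e-05 2.22470440e+00]
```

Balanced (moment about 0.04 Nm). Lifting the rest smoothly.

```bash
python3 -m inch '[[0,0,-0.004,0,0,0,1],[0,0,-0.008,0,0,0,1],[0,0,-0.012,0,0,0,1],[0,0,-0.013,0,0,0,1],[0,0,-0.013,0,0,0,1]]'
python3 -m inch '[[0,0,-0.013,0,0,0,1],[0,0,-0.012,0,0,0,1],[0,0,-0.008,0,0,0,1],[0,0,-0.004,0,0,0,1],[0,0,-0.002,0,0,0,1]]'
python3 -m inch '[[0,0,0,0,0,0,1],[0,0,0,0,0,0,1],[0,0,0,0,0,0,1],[0,0,0,0,0,0,1],[0,0,0,0,0,0,1]]'
python3 - <<'E'
from h import *
t=[]
for c in('scene','side'):
    a=grab_frame(c)
    u,v=(pix(c,[.535,.37,.15])*2).astype(int);a=cv2.resize(a[:,:,::-1],None,fx=2,fy=2);t.append(a[v-220:v+220,u-200:u+200])
cv2.imwrite('pics/f.png',np.hstack(t));s=telemetry.observe();print(s['position'],s['tool_rot'],s['force'],s['moment'])
E
```

```text
clock: 12.4
position: [0.5541, 0.3505, 0.1657]
tool_rot: [3.141, -0.0, 2.225]
force: [0.3, -0.0, -5.6]
grip_width: 0.0146
finger_force: 89.7
clock: 12.9
position: [0.554, 0.3503, 0.2033]
tool_rot: [3.142, 0.0, 2.225]
force: [-0.2, -0.2, -6.3]
grip_width: 0.0145
finger_force: 89.8
clock: 13.4
position: [0.5539, 0.3503, 0.2029]
tool_rot: [-3.141, -0.0, 2.225]
force: [0.4, -0.3, -6.6]
grip_width: 0.0143
finger_force: 89.8
[0.55392946 0.35034652 0.20301719] [-3.14147716e+00 -1.07213347e-04  2.22478299e+00] [ 0.32288544  0.40817465 -6.16982784] [ 0.0119966   0.01884852 -0.01104073]
```

View pics/f.png

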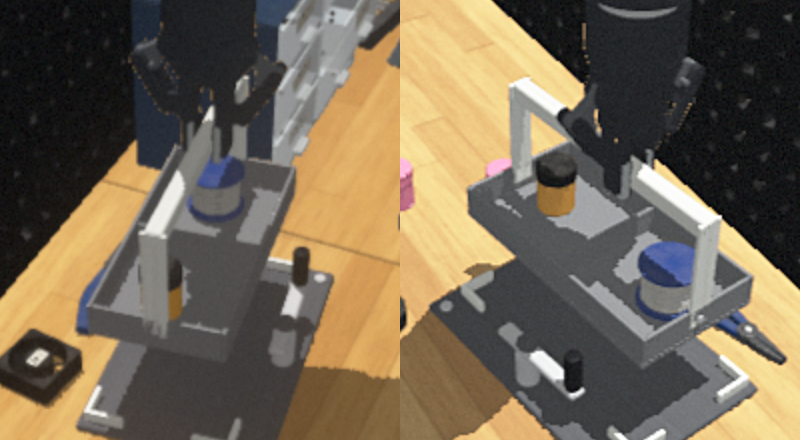

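The caddy hangs level about 10 cm above the dock. The spool (side crop 668,280) and jar (555,185) are upright in it, the lever is still open, and the bystanders haven't moved.

```bash
python3 -c "
from workcell import bot
print(bot.job_done())"
```

```text
the job is handed in; nothing more can be done
None
```

I swung the lever open to its stop and lifted the caddy by its handle; it is held level and still about 10 cm above the dock with spool and jar in it, and I've handed the job in (no verdict was returned).

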